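# Pop open the yellow coin case for the booth camera and snap it shut

### The arm

A 6-joint arm with a two-finger parallel gripper is mounted at the origin on a cart in front of the work surface, level with it; the furniture and walls round the work are solid. World frame = base frame: x ahead of the robot, y to its left, z up, the work surface at z = 0. Lengths are in m, angles in rad, forces in N, time in s.
With the tool pointing down it reaches from about 0.375 to 0.975 m from the base axis. Payload 3.8 kg.
Tool frame: the origin (TCP) lies on the centre line of the jaws, within the pads' length; the fingertips stand 17 mm ahead of it and the grasp point (between the pads) lies 2 mm behind it (bot.tip_extent is the distance from the TCP to the fingertips, in m); z points along the fingers, y is the line along which they close (so a half turn about z gives the same grasp; the last joint's range is limited). The gripper opens to 85 mm and grips with 20 to 120 N. Pads are 22 mm wide; open, the fingers measure 114 mm over their backs; the gripper's body (76 mm by 85 mm) begins 54 mm behind the grasp point. The pads swing forward as they close: fully open they stand 13 mm farther back than shut.
Start: joints at [1.087, 0.264, 1.604, -0, 1.274, -0.037], TCP at [0.292, 0.609, 0.248] pointing down, gripper open.
Joint ranges: [-2.63, 2.63], [-0.94, 2.18], [0.31, 2.57], [-1.31, 4.45], [0, 2.66], [-2.55, 2.55]. Speed limits (rad/s): [2.57, 2.57, 3.14, 3.14, 3.14, 3.14].

### API

Orientations are given as a rotation vector (axis times angle).
In Python, from workcell import readout, read_camera, finish_job, bot gives the robot as it stands.
- The arm moves only by the tool jog_arm, never from a script. Its argument "deltas" is one flat list of numbers, 7 for each row, row after row: the shift along the tool's x, y, z in m, then the turn, a rotation vector about the tool's x, y, z in degrees, then the gripper command: -1 is shut, 1 is fully open, values between are in proportion. A call has 1 to 8 rows; each row is the pose to reach, as a shift and turn from the pose commanded when the call began, along the tool's axes at that moment; what a row does not reach only later rows make up. A row lasts 1/10 s, in which the tool goes at most 50 mm and 8.59 degrees, less where a joint would pass 70% of its speed; a pose out of reach is approached as far as the arm can. A call with a gripper value outside its range is refused whole. The fingers move at their own pace and stop on an object; "squeeze" is the grip in N (left out, the last holds). Time passes only in rows, so rows that repeat a pose let the fingers close. It gives the time, the measured TCP pose, the force, the opening and the grip force at its end, in the units of the state.
- readout.read_state(): the state, without advancing time (a new reading comes with each control period).
- read_camera(name): name is "side" or "top" or "wrist"; returns a dict with "color" (400x640x3 uint8, blue, green, red), "fx", "fy", "cx", "cy" (pixels), "origin" and "attitude" of the camera in the world. Camera axes: x right, y down, z forward; pixel columns grow to the right and rows downward; lengths in m; the calibration is good to about 2 mm. The wrist camera is an equidistant fisheye: a pixel r from the principal point sees the ray r / f radians off the axis. A picture is of the moment at which its call begins. There is no depth.
- finish_job(): hands the job in; it is judged then, once.
The state is a dict: "time": time; "q": joint angles; "joint_vel": joint speeds; "joint_torque": joint torques, N m; "tool_pos": TCP position; "tcp_rot": TCP orientation; "wrist_force": force on the tool from outside, world axes, zero at the start; "torque": the same for the moment, N m; "width": opening from 0.0 (shut) to 1.0 (fully open); "grip_force": force on a finger pad.
Only numpy, scipy, OpenCV 4.12 (cv2) and the standard library are available. Lean on these libraries where they do the work, as an engineer would, in place of code of your own. Each camera call takes 0.05 s, during which the arm holds its last target. There are 200 camera calls.

### The job

Show the booth camera the coin rolls in the case with the yellow lid: push down the red thumb latch on its front so that the sprung lid pops fully open, leave it standing open for about two seconds, then press the lid down until it snaps shut and stays shut by itself. The case with the green lid stays shut throughout.

Things in the scene. Friction and masses are not known exactly. Their poses are not given: they have to be found in the camera images.
- yellow_latch_pad (a point): centre of the top of the red ribbed thumb pad (34 x 44 mm) in front of the yellow-lidded coin case, 40 mm above the worktop. Axes: x to the case and its hinge, y along its width, z up; case centre 83 mm along x. A sprung lever: pushed down 7 mm (about 2 N) it frees the lid, stop at 11 mm, springs back. Its hook, 65 mm high, starts 22 mm behind this point: press here with shut fingers
- yellow_lid_middle (a point): middle of the top face of the yellow lid (90 x 120 mm, 6 thick), 47 mm above the worktop when shut; moves with it. Axes: x to the hinge edge, y along the hinge, z out of the top face. The hinge is the case's far top edge, 45 mm along x, 41 mm up. The case, a black box 90 x 120 mm with two coin rolls inside, is fixed to the worktop
- yellow_lid (a joint): angle of the yellow lid, rad: 0 to 0.03 shut and latched, 0.65 (37 degrees) fully open; a spring opens it once freed and holds it open. To shut it, push its top face straight down over the middle of the case (about 7 N near the end) until it stops at the level of the shut lid: its front tongue clicks under the hook, which gives way by itself
- green_lid (a joint): angle of the lid of the other coin case, equal but with a green lid, rad: 0 to 0.03 shut and latched; must stay shut

How it is judged:
On the way:
1. the yellow lid stands open (over 0.5 rad) for a second (value of joint yellow_lid above 0.5 rad), for 1 s.
At the end, for the whole second after the job is handed in: the yellow lid is shut and held by its latch (below 0.06 rad) and the green lid is shut (below 0.06 rad) (value of joint each of yellow_lid, green_lid below 0.06 rad); the robot touches nothing.
It fails at once if the green lid comes open (over 0.15 rad) (value of joint green_lid above 0.15 rad).
It also fails if it takes over 38 s, if anything falls off the work surface, if the arm or the gripper's body presses on something with over 40 N, if the wrist force passes 120 N, or if a joint passes its speed limit or range.

## Working session

There is one attempt and no reset: what is moved stays moved. The work goes in short steps, Python scripts to look and compute and a tool call to move; the robot and the scene stay as the last step left them, time stands still between calls to the robot, and variables do not carry over. Pictures are saved under pics/ and viewed, at most 10 in all, crops included, and the job is handed in when it is done.

Besides the shell and the picture viewer there is one more tool, called after "Call:" by a JSON object that holds its "method" and its "body". jog_arm: Moves the arm, as the interface text tells. Its arguments: {"type":"object","properties":{"deltas":{"type":"array"},"squeeze":{"type":"number"}},"required":["deltas"]}

```bash
mkdir -p pics; python3 - <<'E'
from workcell import readout, read_camera
import cv2
s=readout.read_state();print(s)
for n in("top","side"):
    c=read_camera(n);cv2.imwrite(f"pics/{n}0.png",c["color"]);print(n,{k:v for k,v in c.items() if k!="color"})
E
```

```text
{'time': 0.0, 'q': array([ 1.08712810e+00,  2.64742638e-01,  1.60538510e+00, -1.30681158e-05,
        1.27368725e+00, -3.68768440e-02]), 'joint_vel': array([ 0.00234047,  0.00236656,  0.00169735,  0.00016791, -0.00081349,
       -0.00075568]), 'joint_torque': array([-2.24065494e-03, -5.15098786e+01, -3.67321336e+01, -1.19175738e-04,
        1.27254595e-02, -3.56884890e-06]), 'tool_pos': array([0.2913182 , 0.60812974, 0.24696307]), 'tcp_rot': array([-0.69586506, -3.06298018,  0.0033777 ]), 'wrist_force': array([-0.03108735,  0.06661975, -0.06118075]), 'torque': array([-0.03029439,  0.00687306, -0.0271629 ]), 'grip_force': 0.0, 'width': 0.9986972483393185}
top {'fx': 456.9441988421994, 'fy': 456.9441988421994, 'cx': 314.76000244856846, 'cy': 204.30726367187887, 'origin': array([ 0.31882124, -0.08815303,  1.387565  ]), 'attitude': array([-2.18446849,  2.12955514, -0.09523768])}
side {'fx': 449.13883878867466, 'fy': 449.13883878867466, 'cx': 321.0209188926022, 'cy': 194.37823363284429, 'origin': array([-0.00504164, -0.93654569,  0.94811579]), 'attitude': array([-2.2333946 ,  0.58701617, -0.2604289 ])}
```

View pics/top0.png

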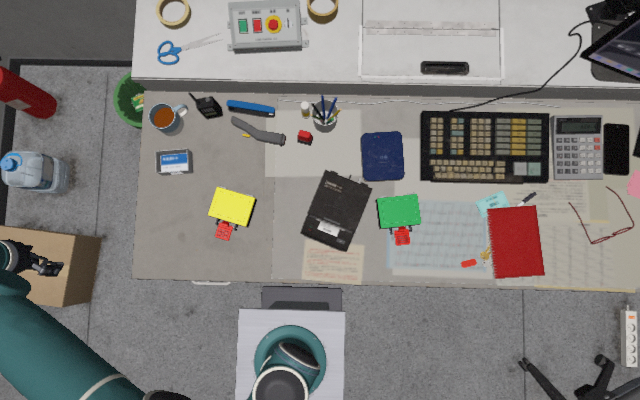

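View pics/side0.png

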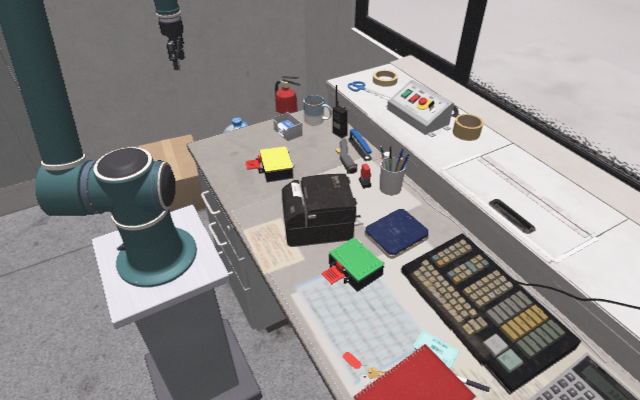

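The top view shows the yellow lid at about (232,206) with its red latch at (226,230). The green case is at (400,212). A black terminal stands between them.

```bash
cat > h.py <<'E'
import numpy as np, cv2
from scipy.spatial.transform import Rotation as R
from workcell import readout, read_camera
def ray(c,uv,z):
    d=R.from_rotvec(c["attitude"]).apply([(uv[0]-c["cx"])/c["fx"],(uv[1]-c["cy"])/c["fy"],1])
    return c["origin"]+d*(z-c["origin"][2])/d[2]
E
python3 - <<'E'
from h import *
boxes={"top":(195,180,265,245),"side":(240,140,300,185)}
for n,(a,b,e,f) in boxes.items():
    c=read_camera(n);h=cv2.cvtColor(c["color"],cv2.COLOR_BGR2HSV)
    roi=np.zeros(h.shape[:2],np.uint8);roi[b:f,a:e]=255
    y=cv2.inRange(h,(22,120,110),(38,255,255))&roi
    r=(cv2.inRange(h,(0,150,70),(8,255,255))|cv2.inRange(h,(172,150,70),(180,255,255)))&roi
    for m,z in((y,.047),(r,.04)):
        k=max(cv2.findContours(m,0,2)[0],key=cv2.contourArea)
        p=np.array([ray(c,q[0],z)[:2] for q in k]).astype(np.float32)
        rc=cv2.minAreaRect(p);print(n,z,np.round(cv2.boxPoints(rc),3).tolist(),np.round(rc[0],4),np.round(rc[1],3),rc[2])
    cv2.imwrite(f"pics/{n}z.png",cv2.resize(c["color"][b:f,a:e],None,fx=8,fy=8))
s=readout.read_state();print(R.from_rotvec(s["tcp_rot"]).as_matrix().round(3))
E
```

```text
top 0.047 [[0.3919999897480011, 0.14000000059604645], [0.4779999852180481, 0.11599999666213989], [0.5109999775886536, 0.23399999737739563], [0.42399999499320984, 0.257999986410141]] [0.4513 0.187 ] [0.122 0.09 ] 74.47317504882812
top 0.04 [[0.3499999940395355, 0.19300000369548798], [0.4000000059604645, 0.17900000512599945], [0.41200000047683716, 0.2199999988079071], [0.3619999885559082, 0.23399999737739563]] [0.3809 0.2065] [0.043 0.052] 74.03003692626953
side 0.047 [[0.3880000114440918, 0.13699999451637268], [0.4749999940395355, 0.11299999803304672], [0.5080000162124634, 0.23000000417232513], [0.42100000381469727, 0.2540000081062317]] [0.4482 0.1836] [0.121 0.09 ] 74.36531829833984
side 0.04 [[0.34599998593330383, 0.19200000166893005], [0.3889999985694885, 0.17399999499320984], [0.41499999165534973, 0.2370000034570694], [0.3720000088214874, 0.2549999952316284]] [0.3804 0.2145] [0.068 0.047] 67.75497436523438
[[-0.902  0.432 -0.001]
 [ 0.432  0.902 -0.001]
 [ 0.    -0.001 -1.   ]]
```

View pics/topz.png

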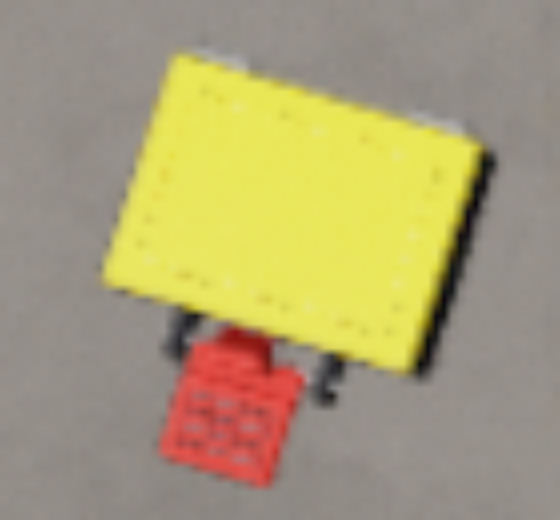

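The zoom confirms that the pad sits in front of the lid, with the hook between them. Lid centre is about (0.450, 0.186) and the case's x axis is at −15.6°. I'll aim for (0.366, 0.209), about 4 mm outward of the pad centre, with a −10° turn about tool z.

Call:
{"method": "jog_arm", "body": {"deltas": [-0.24, -0.329, 0.128, 0, 0, -10, -1, -0.24, -0.329, 0.128, 0, 0, -10, -1, -0.24, -0.329, 0.128, 0, 0, -10, -1, -0.24, -0.329, 0.128, 0, 0, -10, -1, -0.24, -0.329, 0.128, 0, 0, -10, -1, -0.24, -0.329, 0.128, 0, 0, -10, -1, -0.24, -0.329, 0.128, 0, 0, -10, -1, -0.24, -0.329, 0.128, 0, 0, -10, -1]}}

```text
time: 1.0
tool_pos: [0.3612, 0.2318, 0.1279]
tcp_rot: [0.425, 3.112, 0.0]
wrist_force: [1.9, -0.3, 0.4]
width: -0.001
grip_force: 0.0
```

Call:
{"method": "jog_arm", "body": {"deltas": [0, 0, 0, 0, 0, 0, -1, 0, 0, 0, 0, 0, 0, -1]}}

```text
time: 1.2
tool_pos: [0.3612, 0.2325, 0.128]
tcp_rot: [-0.432, -3.111, 0.0]
wrist_force: [0.4, -0.2, 0.9]
width: -0.003
grip_force: 0.0
```

```bash
python3 - <<'E'
from h import *
c=read_camera("wrist");cv2.imwrite("pics/w1.png",c["color"])
s=readout.read_state();T=R.from_rotvec(s["tcp_rot"]).as_matrix();print(s["tool_pos"],T.round(3))
print(T.T@(np.array([.366,.209,.065])-s["tool_pos"]))
E
```

```text
[0.36166499 0.23375521 0.12868766] [[-0.963  0.27   0.001]
 [ 0.27   0.963  0.001]
 [-0.     0.001 -1.   ]]
[-0.01084314 -0.02272547  0.06366875]
```

View pics/w1.png

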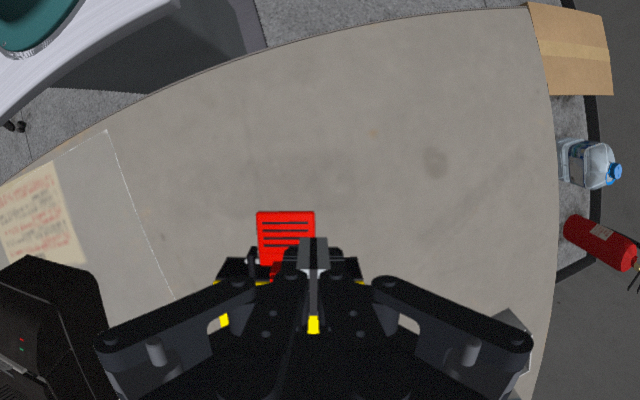

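The wrist view shows the red pad aligned with the tool at about (287,235), and the tip 20-odd mm to its side. That matches the computed shift.

Call:
{"method": "jog_arm", "body": {"deltas": [-0.011, -0.023, 0.02, 0, 0, 0, -1, -0.011, -0.023, 0.045, 0, 0, 0, -1, -0.011, -0.023, 0.062, 0, 0, 0, -1, -0.011, -0.023, 0.062, 0, 0, 0, -1, -0.011, -0.023, 0.062, 0, 0, 0, -1]}}

```text
time: 1.75
tool_pos: [0.366, 0.2098, 0.0669]
tcp_rot: [0.423, 3.113, 0.001]
wrist_force: [-0.4, 0.4, -0.5]
width: 0.001
grip_force: 0.0
```

```bash
python3 - <<'E'
from h import *
c=read_camera("wrist");cv2.imwrite("pics/w2.png",c["color"][150:400,180:460])
s=readout.read_state();print(s["tool_pos"],s["wrist_force"])
E
```

```text
[0.36650634 0.20991451 0.06745572] [-0.41043815  0.13288777  0.43105997]
```

View pics/w2.png

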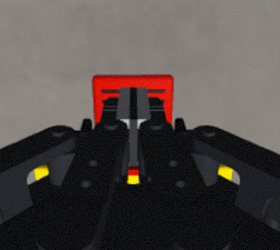

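The tip is centred over the pad. Next I press it about 9 mm, hold briefly and lift.

Call:
{"method": "jog_arm", "body": {"deltas": [0, 0, 0.012, 0, 0, 0, -1, 0, 0, 0.016, 0, 0, 0, -1, 0, 0, 0.019, 0, 0, 0, -1, 0, 0, 0.02, 0, 0, 0, -1, 0, 0, 0.02, 0, 0, 0, -1, 0, 0, 0.02, 0, 0, 0, -1, 0, 0, 0.02, 0, 0, 0, -1]}}

```text
time: 2.5
tool_pos: [0.3658, 0.2086, 0.0466]
tcp_rot: [0.426, 3.112, 0.001]
wrist_force: [-0.5, 2.9, 2.5]
width: -0.001
grip_force: 1.6
```

```bash
python3 - <<'E'
from h import *
c=read_camera("side");cv2.imwrite("pics/s2.png",cv2.resize(c["color"][90:220,190:350],None,fx=4,fy=4))
s=readout.read_state();print(s["tool_pos"],s["wrist_force"])
E
```

```text
[0.36583499 0.20853732 0.0465647 ] [-0.60405665  2.55112096  2.95499736]
```

View pics/s2.png

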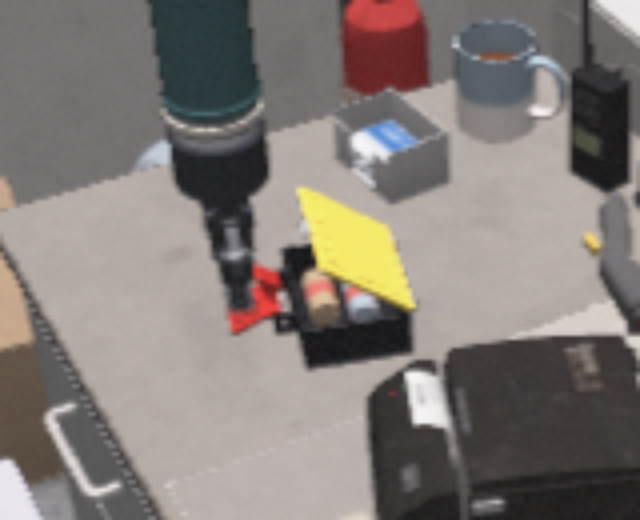

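The lid is open, with its front edge at about (300,190) in the crop and the rolls visible. I'll back off and up, then wait.

Call:
{"method": "jog_arm", "body": {"deltas": [0.003, 0, -0.04, 0, 0, 0, -1, 0.003, 0, -0.08, 0, 0, 0, -1, 0.003, 0, -0.12, 0, 0, 0, -1, 0.003, 0, -0.12, 0, 0, 0, -1, 0.003, 0, -0.12, 0, 0, 0, -1, 0.003, 0, -0.12, 0, 0, 0, -1, 0.003, 0, -0.12, 0, 0, 0, -1, 0.003, 0, -0.12, 0, 0, 0, -1]}}

```text
time: 3.35
tool_pos: [0.3617, 0.2086, 0.1647]
tcp_rot: [-0.426, -3.11, 0.003]
wrist_force: [-0.6, -1.1, 0.7]
width: -0.001
grip_force: 0.0
```

Call:
{"method": "jog_arm", "body": {"deltas": [0, 0, 0, 0, 0, 0, -1, 0, 0, 0, 0, 0, 0, -1, 0, 0, 0, 0, 0, 0, -1, 0, 0, 0, 0, 0, 0, -1, 0, 0, 0, 0, 0, 0, -1, 0, 0, 0, 0, 0, 0, -1, 0, 0, 0, 0, 0, 0, -1, 0, 0, 0, 0, 0, 0, -1]}}

```text
time: 4.15
tool_pos: [0.3628, 0.2093, 0.1664]
tcp_rot: [0.426, 3.112, 0.0]
wrist_force: [-0.4, 0.4, -0.1]
width: -0.001
grip_force: 0.0
```

Call:
{"method": "jog_arm", "body": {"deltas": [0, 0, 0, 0, 0, 0, -1, 0, 0, 0, 0, 0, 0, -1, 0, 0, 0, 0, 0, 0, -1, 0, 0, 0, 0, 0, 0, -1, 0, 0, 0, 0, 0, 0, -1]}}

```text
time: 4.65
tool_pos: [0.3628, 0.2092, 0.1663]
tcp_rot: [-0.426, -3.112, 0.0]
wrist_force: [0.4, -0.3, 0.0]
width: 0.001
grip_force: 0.0
```

```bash
python3 - <<'E'
from h import *
s=readout.read_state();T=R.from_rotvec(s["tcp_rot"]).as_matrix()
print(s["tool_pos"],T.T@(np.array([.4495,.1855,.066])-s["tool_pos"]))
c=read_camera("side");cv2.imwrite("pics/s3.png",cv2.resize(c["color"][90:220,190:350],None,fx=4,fy=4))
E
```

```text
[0.36276388 0.20923281 0.16631896] [-0.08992731  0.00046911  0.10031528]
```

View pics/s3.png

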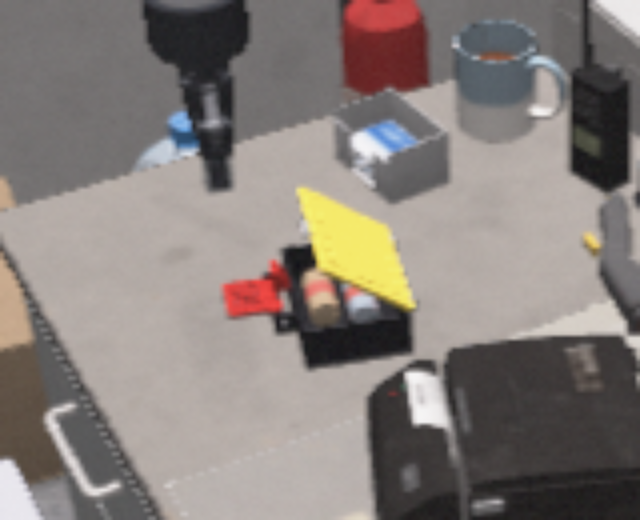

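The lid stands fully open and the latch has sprung back. It has now been open for over two seconds, so I'll move over the lid middle and press down.

Call:
{"method": "jog_arm", "body": {"deltas": [-0.04, 0, 0, 0, 0, 0, -1, -0.08, 0, 0, 0, 0, 0, -1, -0.09, 0, 0, 0, 0, 0, -1, -0.09, 0, 0.02, 0, 0, 0, -1, -0.09, 0, 0.04, 0, 0, 0, -1, -0.09, 0, 0.05, 0, 0, 0, -1, -0.09, 0, 0.055, 0, 0, 0, -1, -0.09, 0, 0.06, 0, 0, 0, -1]}}

```text
time: 5.5
tool_pos: [0.4494, 0.1852, 0.1064]
tcp_rot: [0.426, 3.112, 0.0]
wrist_force: [0.2, 0.0, 0.8]
width: -0.002
grip_force: 0.3
```

Call:
{"method": "jog_arm", "body": {"deltas": [0, 0, 0.006, 0, 0, 0, -1, 0, 0, 0.012, 0, 0, 0, -1, 0, 0, 0.018, 0, 0, 0, -1, 0, 0, 0.024, 0, 0, 0, -1, 0, 0, 0.03, 0, 0, 0, -1, 0, 0, 0.034, 0, 0, 0, -1, 0, 0, 0.038, 0, 0, 0, -1, 0, 0, 0.038, 0, 0, 0, -1]}}

```text
time: 6.3
tool_pos: [0.449, 0.185, 0.068]
tcp_rot: [-0.426, -3.111, 0.0]
wrist_force: [-2.5, 1.5, 3.5]
width: -0.001
grip_force: 1.5
```

Next I press the last few millimetres and watch the force.

Call:
{"method": "jog_arm", "body": {"deltas": [0, 0, 0.002, 0, 0, 0, -1, 0, 0, 0.004, 0, 0, 0, -1, 0, 0, 0.005, 0, 0, 0, -1, 0, 0, 0.005, 0, 0, 0, -1]}}

```text
time: 6.7
tool_pos: [0.4498, 0.1851, 0.0639]
tcp_rot: [0.426, 3.112, 0.0]
wrist_force: [-2.4, 0.2, 6.2]
width: -0.003
grip_force: 2.7
```

Call:
{"method": "jog_arm", "body": {"deltas": [0, 0, 0.001, 0, 0, 0, -1, 0, 0, 0.002, 0, 0, 0, -1, 0, 0, 0.002, 0, 0, 0, -1]}}

```text
time: 7.0
tool_pos: [0.4499, 0.1852, 0.0634]
tcp_rot: [-0.426, -3.113, 0.0]
wrist_force: [-6.9, -1.7, 18.4]
width: -0.005
grip_force: 8.7
```

The force has risen to 18 N, so the lid is on its stop. I'll lift slowly and check.

Call:
{"method": "jog_arm", "body": {"deltas": [0, 0, -0.005, 0, 0, 0, -1, 0, 0, -0.015, 0, 0, 0, -1, 0, 0, -0.04, 0, 0, 0, -1, 0, 0, -0.08, 0, 0, 0, -1, 0, 0, -0.1, 0, 0, 0, -1, 0, 0, -0.1, 0, 0, 0, -1, 0, 0, -0.1, 0, 0, 0, -1]}}

```text
time: 7.7
tool_pos: [0.4497, 0.185, 0.1616]
tcp_rot: [0.426, 3.112, 0.001]
wrist_force: [-0.9, -0.2, -1.3]
width: -0.001
grip_force: 0.0
```

```bash
python3 - <<'E'
from h import *
c=read_camera("side");cv2.imwrite("pics/s4.png",cv2.resize(c["color"][90:290,190:390],None,fx=3,fy=3))
E
```

```text
(no output)
```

View pics/s4.png

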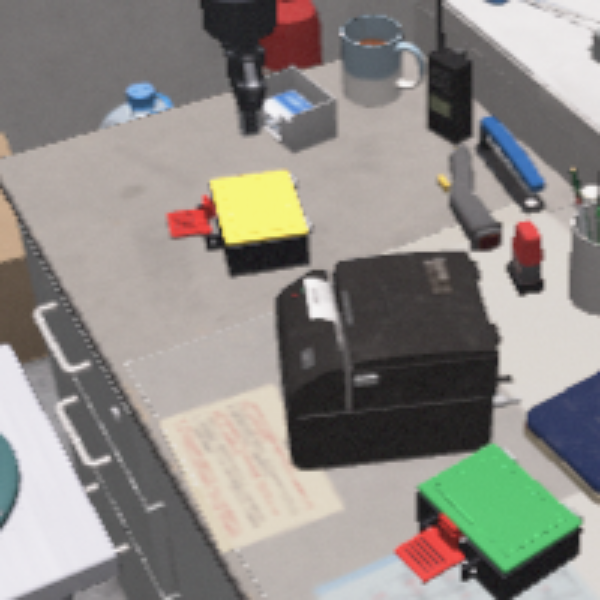

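The yellow lid at (260,205) is shut and latched, the green lid is shut, and the arm is clear of everything.

```bash
python3 -c "
from workcell import finish_job
print(finish_job())"
```

```text
the job is handed in; nothing more can be done
None
```

The yellow lid was popped fully open, left standing for over two seconds, then pressed shut and latched; the green lid stayed shut, the arm ended clear, and I handed the job in at about 8 s (no verdict came back).

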